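# Seat a block on its parallels in a small vise

## Robot

A 6-joint arm with a two-finger parallel gripper is mounted at the origin on a cart in front of the work surface, level with it; the furniture and walls round the work are solid. World frame = base frame: x ahead of the robot, y to its left, z up, the work surface at z = 0. Lengths are in m, angles in degrees, forces in N, time in s.
With the tool pointing down it reaches from about 0.4 to 0.825 m from the base axis. Payload 7 kg.
Tool frame: the origin (TCP) lies midway between the tips of the shut fingers; the grasp point (between the pads) lies 19 mm behind it; z points along the fingers, y is the line along which they close (so a half turn about z gives the same grasp; the last joint's range is limited). The gripper opens to 88 mm and grips with 3 to 60 N. Pads are 19 mm wide; open, the fingers measure 130 mm over their backs; the gripper's body (78 mm by 193 mm) begins 47 mm behind the grasp point.
Start: joints at [85.033, 20.546, 0.682, 0, -70.136, -16.507], TCP at [0.247, 0.628, 0.227] pointing down, gripper open.
Joint ranges: [-176.03, 176.03], [-82.01, 121.73], [-58.28, 71.71], [-173.87, 95.51], [-174.79, -0.11], [-173.66, 173.66]. Speed limits (degrees/s): [136.94, 136.94, 172.46, 180, 180, 180].

## Interface

Orientations are given as [roll, pitch, yaw] about the fixed x, y, z axes, in that order (R = Rz(yaw) Ry(pitch) Rx(roll)).
In Python, from plant import r gives the robot as it stands. The module is installed in compiled form; this text tells all that it offers.
- The arm moves only by the tool play_rows, never from a script. Its argument "rows" is a list of rows, each an object with "slide": the shift along the tool's x, y, z as a fraction of full scale, a list of three; "delta_rot": the turn, a rotation vector about the tool's x, y, z as a fraction of full scale, a list of three; "fingers": the opening, from -1 (shut) to 1 (fully open). In form: [{"slide": [x, y, z], "delta_rot": [rx, ry, rz], "fingers": fingers}, ...]. A call has 1 to 8 rows; each row shifts and turns the commanded pose from where the row before left it, along the tool's axes as they then stand; what a row does not reach is not made up. Full scale, the value 1, is 0.15 m for a shift and 0.08 rad for a turn. A row lasts 1/8 s, in which the tool goes at most 62.5 mm and 10.7 degrees, less where a joint would pass 70% of its speed; a pose out of reach is approached as far as the arm can. A call with a number of a shift or a turn outside -1 to 1 is refused whole. A call with a gripper value outside its range is refused whole. The fingers move at their own pace and stop on an object; "squeeze" is the grip in N (left out, the last holds). Time passes only in rows, so rows that do not move let the fingers close. It gives the time, the measured TCP pose, the force, the opening and the grip force at its end, in the units of the state.
- r.get_state(): the state, without advancing time (a new reading comes with each control period).
- r.capture(name): name is "scene" or "side" or "wrist"; returns a dict with "image" (400x640x3 uint8, blue, green, red), "fx", "fy", "cx", "cy" (pixels), "R" (3x3) and "t" (3): a world point X has camera coordinates R X + t; the wrist camera has in their place "T_tool_cam" (4x4, takes a point from camera to tool coordinates, whose origin is the TCP and whose axes are the flange's). Camera axes: x right, y down, z forward; pixel columns grow to the right and rows downward; lengths in m; the calibration is good to about 2 mm. A picture is of the moment at which its call begins: read the wrist's pose just before it. There is no depth.
- r.close_job(): hands the job in; it is judged then, once.
The state is a dict: "time_s": time; "joints": joint angles; "qd": joint speeds; "joint_torque": joint torques, N m; "tcp_pos": TCP position; "eef_rot": TCP orientation; "contact_force": force on the tool from outside, world axes, zero at the start; "moment": the same for the moment, N m; "gripper_width": finger opening in m; "gripper_force": force on a finger pad.
Only numpy, scipy, OpenCV 4.12 (cv2) and the standard library are available. Lean on these libraries where they do the work, as an engineer would, in place of code of your own. Each camera call takes 0.05 s, during which the arm holds its last target. There are 200 camera calls.

## Task

The bare steel block in the small blue vise has ridden up and its two brass parallels have crept endways. Pick up the red-handled tapping bar and, with its foot, push each parallel endways until it sticks out the same at both ends; then press or tap the block down with the bar until it sits solidly on both parallels, firmly but without heavy blows and never with the gripper itself, and try the end of either parallel with a light endways push of the bar: it must not slide any more. Finally stand the bar upright again on its green rubber disc and let go, leaving the beaker, bottles and pipette bulb where they are.

Things in the scene. Friction and masses are not known exactly. Their poses are not given: they have to be found in the camera images.
- vise: small blue vise fixed to the worktop, 170 mm (x) by 90 mm (y). Origin: centre of its underside. Jaws pinch along its x: fixed jaw at +x, moving jaw at -x, inner faces at x = +-35 mm, jaw tops 85 mm high. Screw and cross handle reach to x = -104 mm at 60 mm height. Jaws and bed end at y = +-45 mm
- bed (a point): centre of the vise's bed between the jaws, 40 mm above the worktop, axes as the vise's. A central rib 49 mm wide and 8 mm high leaves a 10.5 mm wide groove along y beside each jaw; one brass parallel stands in each, open at both ends
- workpiece: bare steel block 70 (x) by 80 (y) by 30 mm high, pinched between the jaws, centred in the vise; origin: centre of its underside, axes as the vise's. It moves only straight up and down, with stiff dry friction, and stays where it is put. Fully seated on both parallels its underside is 65 mm above the worktop; it starts 3 to 7 mm higher
- block_top (a point): centre of the block's flat top face, 95 mm above the worktop when seated. A steady push of about 13 N is needed before the block gives and moves down; when it meets the parallels it stops dead and the push rises. 20 to 30 N held for a moment then leaves it tight on them; over 70 N marks it
- parallel_1: loose brass bar 9 mm thick (x), 130 mm long (y), 25 mm high, 0.2 kg, standing in one groove of the bed 30 mm to one side of the vise's centre line; origin: centre of its underside. Slides endways along the vise's y while the block is up; once nipped it withstands a light push of some 5 N. Starts up to 26 mm off; belongs at y = 0 of the vise, sticking out 20 mm beyond the bed at each end
- parallel_2: the other, identical brass bar, in the groove on the other side of the centre line; same origin, axes and behaviour (which groove holds which bar varies)
- tapping_bar: loose upright tapping bar 116 mm tall, 0.22 kg; origin: centre of the underside of its foot, z up along it. White plastic and steel foot 26 mm in diameter up to 38 mm, above it a red handle 20 mm in diameter up to 116 mm, to be gripped at 70 to 90 mm. It stands on its foot on the rubber disc at the start
- mat_disc: fixed green rubber disc, 90 mm in diameter, 4 mm high; origin: centre of its underside on the worktop. The tapping bar's place
- beaker_250: glass beaker, 73 mm wide and 93 mm tall, a bystander behind the vise; origin: centre of its underside
- reagent_bottle: clear bottle with a blue screw cap, 60 mm wide and 125 mm tall, a bystander; origin: centre of its underside
- pipette_bulb: black rubber pipette bulb, 53 mm wide and 90 mm tall, a bystander behind the vise; origin: centre of its underside

How it is judged:
By the outcome, as a careful person would: the job done as asked, in the order asked, and still so for the second after the job is handed in, with the robot touching nothing.
It also fails if it takes over 67 s, if anything falls off the work surface, if the arm or the gripper's body presses on something with over 40 N, if the wrist force passes 120 N, or if a joint passes its speed limit or range.

## Working session

There is one attempt and no reset: what is moved stays moved. The work goes in short steps, Python scripts to look and compute and a tool call to move; the robot and the scene stay as the last step left them, time stands still between calls to the robot, and variables do not carry over. Pictures are saved under pics/ and viewed, at most 10 in all, crops included, and the job is handed in when it is done.

Besides the shell and the picture viewer there is one more tool, called in YAML: its name, and indented under it one key for each argument. play_rows: Moves the arm, as the interface text tells. Shift numbers are shares of 0.15 m and turn numbers shares of 0.08 rad, none past 1 either way. Its arguments: {"type":"object","properties":{"rows":{"type":"array"},"squeeze":{"type":"number"}},"required":["rows"]}

```bash
mkdir -p pics
cat > h.py <<'E'
import numpy as np,cv2,pickle
from scipy.spatial.transform import Rotation as Ro
from plant import r
def snap(n,tag):
    s=r.get_state(); c=r.capture(n); 
    cv2.imwrite(f'pics/{tag}.png',c['image'])
    if 'R' not in c:
        T=np.eye(4);T[:3,:3]=Ro.from_euler('xyz',s['eef_rot'],degrees=True).as_matrix();T[:3,3]=s['tcp_pos']
        W=np.linalg.inv(T@c['T_tool_cam']);c['R']=W[:3,:3];c['t']=W[:3,3]
    pickle.dump(c,open(f'{tag}.pkl','wb'));return c
def ray(c,u,v,z):
    R=np.array(c['R']);t=np.array(c['t']);o=-R.T@t
    d=R.T@np.array([(u-c['cx'])/c['fx'],(v-c['cy'])/c['fy'],1]);return o+d*(z-o[2])/d[2]
def proj(c,X):
    p=np.array(c['R'])@np.array(X)+np.array(c['t']);return p[0]/p[2]*c['fx']+c['cx'],p[1]/p[2]*c['fy']+c['cy']
def load(tag): return pickle.load(open(f'{tag}.pkl','rb'))
E
python3 - <<'E'
from h import *
s=r.get_state();print(s)
for n in('scene','side','wrist'):
    c=snap(n,n+'0');print(n,c['fx'],-np.array(c['R']).T@c['t'])
E
```

```text
{'time_s': 0.0, 'joints': array([ 8.50318398e+01,  2.05915551e+01,  6.32830063e-01, -2.04186816e-02,
       -7.01367315e+01, -1.65067852e+01]), 'qd': array([-0.01310911, -0.02976329,  0.0164777 ,  0.03384158, -0.03906886,
        0.01588456]), 'joint_torque': array([-2.19939524e-03, -5.82714057e+01,  2.93045068e+01,  6.99713588e+00,
        6.66299660e-03, -1.72754790e-04]), 'tcp_pos': array([0.24695767, 0.62765846, 0.22561324]), 'eef_rot': array([ 1.79903023e+02, -8.72094931e-03, -2.14818918e+01]), 'contact_force': array([ 0.15893568,  0.04799206, -0.25384597]), 'moment': array([ 0.02953536, -0.00172571,  0.04367748]), 'gripper_force': 0.0, 'gripper_width': 0.08785851555141415}
scene 426.09292382228455 [ 0.02333773 -0.33478959  0.72157186]
side 379.84349518614596 [ 0.63126299 -0.66628525  0.48829298]
wrist 336.2819104753861 [0.32348663 0.59640904 0.38435116]
```

View pics/scene0.png

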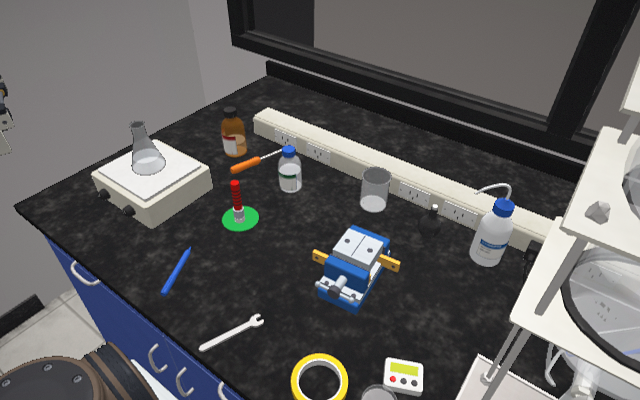

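View pics/side0.png

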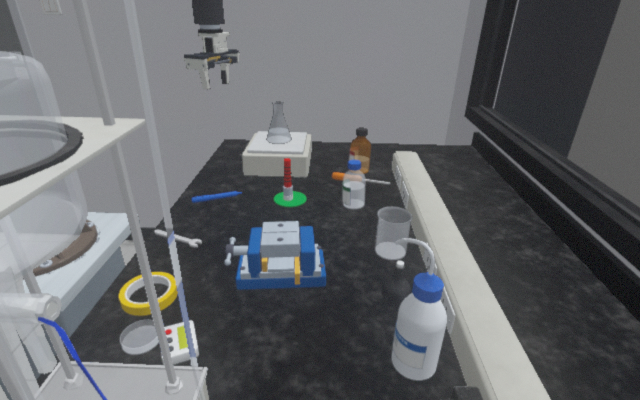

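The bar stands on its green disc at about (240,217) in the scene view and (290,198) in the side view. The vise is at about (355,265) and (281,255), with one parallel sticking out on the left and one on the right.

Run:
```python
from h import *
for t in('scene0','side0'):
    c=load(t);im=c['image'].astype(int)
    m=((im[...,1]>120)&(im[...,0]<100)&(im[...,2]<100)).astype(np.uint8)
    n,l,st,ce=cv2.connectedComponentsWithStats(m);k=1+st[1:,4].argmax()
    x,y,w,h,_=st[k];print(t,st[k],ray(c,x+w/2-.5,y+h/2-.5,.004))
    m=((im[...,2]>130)&(im[...,0]<60)&(im[...,1]<60)).astype(np.uint8)
    n,l,st,ce=cv2.connectedComponentsWithStats(m);k=1+st[1:,4].argmax();print(st[k],ray(c,*ce[k],.08))
a=load('scene0')['image'][215:315,300:410];b=load('side0')['image'][205:295,220:340]
A=cv2.resize(a,(0,0),fx=5,fy=5,interpolation=2)
B=cv2.resize(b,(0,0),fx=6,fy=6,interpolation=2)
cv2.imwrite('pics/ca.png',A);cv2.imwrite('pics/cb.png',B)
```

```text
scene0 [222 206  37  26 558] [0.52559138 0.25526131 0.004     ]
[230 180   9   9  46] [0.55410515 0.29168561 0.08      ]
side0 [274 191  32  16 295] [0.52737406 0.25430695 0.004     ]
[285 159   5   7  22] [0.51454401 0.33645081 0.08      ]
```

View pics/ca.png

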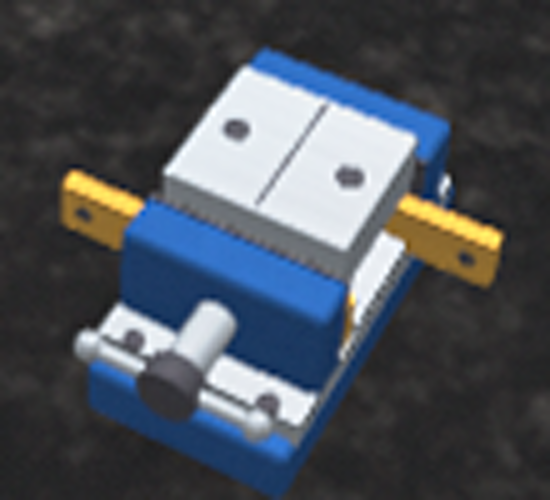

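View pics/cb.png

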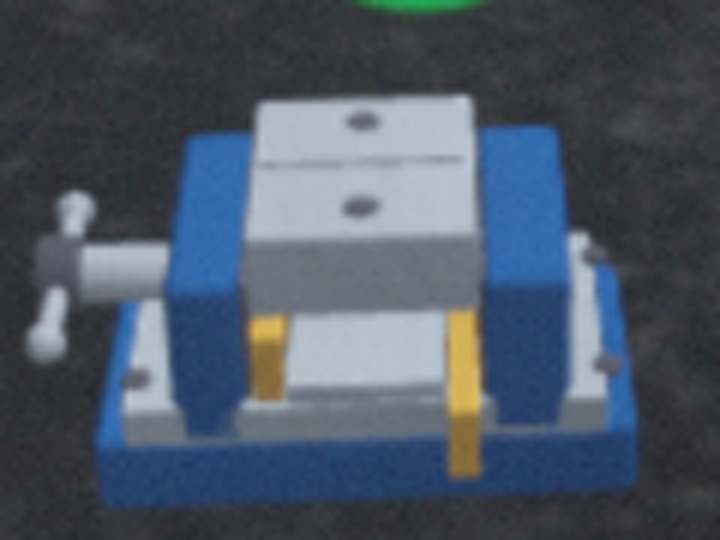

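The scene crop shows the block-top corners at (245,66), (415,140), (345,250) and (165,178). In the side crop they are at (258,100), (472,95), (480,235) and (248,240). The −x parallel sticks out towards +y and the +x one towards −y. I'll fit all of this in one go.

```bash
cat > fit.py <<'E'
from h import *
from scipy.optimize import least_squares
S=load('scene0');D=load('side0')
# params x,y,yaw,h,o_minus(-x groove),o_plus
def pts(p):
    h=p[3];a=p[4];b=p[5];T=.095+h
    return [
    (S,(245,66),(.035,.04,T)),(S,(415,140),(.035,-.04,T)),(S,(165,178),(-.035,.04,T)),(S,(345,250),(-.035,-.04,T)),
    (S,(275,495),(-.085,-.045,0)),(S,(90,410),(-.085,.045,0)),
    (S,(62,180),(-.0345,.065+a,.065)),(S,(64,226),(-.0345,.065+a,.04)),
    (S,(498,240),(.0255,-.065+b,.065)),(S,(495,287),(.0255,-.065+b,.04)),
    (D,(248,240),(-.035,-.04,T)),(D,(480,235),(.035,-.04,T)),(D,(258,100),(-.035,.04,T)),(D,(472,95),(.035,.04,T)),
    (D,(248,308),(-.035,-.04,T-.03)),(D,(478,305),(.035,-.04,T-.03)),
    (D,(252,400),(-.0345,-.065+a,.04)),(D,(285,398),(-.0255,-.065+a,.04)),
    (D,(450,478),(.0255,-.065+b,.04)),(D,(480,475),(.0345,-.065+b,.04)),
    (D,(100,505),(-.085,-.045,0)),(D,(635,488),(.085,-.045,0))]
def res(p):
    c,s=np.cos(p[2]),np.sin(p[2]);e=[]
    for k,(cam,q,(X,Y,Z)) in enumerate(pts(p)):
        w=(p[0]+c*X-s*Y,p[1]+s*X+c*Y,Z);u,v=proj(cam,w)
        f,ou,ov=(5,300,215) if cam is S else (6,220,205)
        e+=[u-(ou+(q[0]+.5)/f-.5),v-(ov+(q[1]+.5)/f-.5)]
    return e
f=least_squares(res,[.55,0,0,.005,.02,-.02],x_scale=[.1,.1,.1,.01,.01,.01],loss='soft_l1')
p=f.x;print(p[:2],np.degrees(p[2]),p[3:]*1e3,np.abs(res(p)).reshape(-1,2).max(1).round(1))
E
python3 fit.py
```

```text
[ 0.54411756 -0.06214802] 6.148435486225718 [  3.48958177  20.51306082 -17.83523384] [1.1 1.2 1.6 0.3 1.4 1.7 0.5 0.9 1.2 1.4 0.7 0.3 0.2 0.2 2.2 1.6 0.9 1.
 0.5 0.8 1.3 0.9]
```

Run:
```python
from h import *
S=load('scene0');D=load('side0')
print('bar top',ray(S,234.5,181.5,.12),ray(D,287,160,.12),'foot',ray(S,239,221,.004),ray(D,288.5,200,.004))
print('bottle',ray(S,290,187,0.0),ray(D,354,203,0),'flask',ray(S,138,124,.2),ray(D,279,103,.2), 'beaker',ray(S,373,205,0),'bulb',ray(S,434,222,0),ray(D,400,263,0),'plate corner',ray(S,210,180,.05),ray(S,150,215,.05))
im=np.hstack([cv2.resize(S['image'][170:240,200:280],(0,0),fx=5,fy=5),cv2.resize(D['image'][145:215,250:330],(0,0),fx=5,fy=5)])
cv2.imwrite('pics/bar.png',im)
```

```text
bar top [0.52479345 0.25451581 0.12      ] [0.52384177 0.24711957 0.12      ] foot [0.51777256 0.25104473 0.004     ] [0.52556396 0.24535636 0.004     ]
bottle [0.69694648 0.23757015 0.        ] [0.70401766 0.24723173 0.        ] flask [0.47745215 0.50585437 0.2       ] [0.4706591  0.52159551 0.2       ] beaker [0.76804764 0.02303127 0.        ] bulb [ 0.80391149 -0.1285752   0.        ] [ 0.78828267 -0.01437294  0.        ] plate corner [0.55033045 0.37658077 0.05      ] [0.37824222 0.38995872 0.05      ]
```

View pics/bar.png

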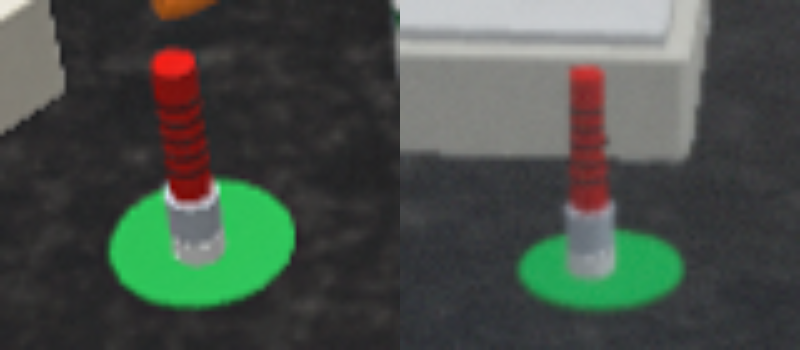

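```bash
cat >> h.py <<'E'
def plan(wps,rz=None,n=None):
    """world waypoints, one row each (or n[i] rows per waypoint) -> rounded slide rows from the present pose"""
    s=r.get_state();p=np.array(s['tcp_pos']);R=Ro.from_euler('xyz',s['eef_rot'],degrees=True)
    k=0
    for i,w in enumerate(wps):
        m=n[i] if n else 1
        for j in range(m):
            d=R.inv().apply((np.array(w)-p)/(m-j))/.15;d=d.round(3);z=rz[k] if rz else 0;k+=1
            print(d.tolist(),z,'mm %.0f'%(np.linalg.norm(d)*150));p=p+R.apply(d*.15);R=R*Ro.from_rotvec([0,0,.08*z])
    print(p,R.as_euler('xyz',degrees=True))
E
python3 - <<'E'
from h import *
plan([(.36,.40,.226),(.5245,.252,.226)],[-1]*6+[0]*5,[5,5])
E
```

```text
[0.251, 0.227, 0.0] -1 mm 51
[0.233, 0.247, 0.0] -1 mm 51
[0.212, 0.265, 0.0] -1 mm 51
[0.19, 0.281, 0.0] -1 mm 51
[0.167, 0.295, 0.0] -1 mm 51
[0.214, 0.203, 0.0] -1 mm 44
[0.198, 0.219, 0.0] 0 mm 44
[0.197, 0.219, 0.0] 0 mm 44
[0.198, 0.219, 0.001] 0 mm 44
[0.197, 0.22, 0.0] 0 mm 44
[0.52449377 0.25195555 0.22603942] [1.79934665e+02 2.73916462e-02 6.02648812e+00]
```

play_rows:
  rows:
    - {"slide": [0.251,0.227,0],"delta_rot": [0,0,-1],"fingers": 0.2}
    - {"slide": [0.233,0.247,0],"delta_rot": [0,0,-1],"fingers": 0.2}
    - {"slide": [0.212,0.265,0],"delta_rot": [0,0,-1],"fingers": 0.2}
    - {"slide": [0.19,0.281,0],"delta_rot": [0,0,-1],"fingers": 0.2}
    - {"slide": [0.167,0.295,0],"delta_rot": [0,0,-1],"fingers": 0.2}
    - {"slide": [0.214,0.203,0],"delta_rot": [0,0,-1],"fingers": 0.2}
    - {"slide": [0.198,0.219,0],"delta_rot": [0,0,0],"fingers": 0.2}
    - {"slide": [0.1,0.11,0],"delta_rot": [0,0,0],"fingers": 0.2}
  squeeze: 60

```text
time_s: 1.15
tcp_pos: [0.4437, 0.3246, 0.2265]
eef_rot: [180.0, 0.0, 5.9]
contact_force: [0.2, 0.2, 0.1]
gripper_width: 0.0529
gripper_force: 0.0
```

Run:
```python
from h import *
s=r.get_state();print(s['tcp_pos'],s['eef_rot'],s['gripper_width'],s['time_s'])
c=snap('wrist','w1')
for z in(.12,.004): print(proj(c,(.5245,.252,z)))
s=r.get_state();print(s['tcp_pos'])
im=c['image'].astype(int)
m=((im[...,1]>100)&(im[...,0]<110)&(im[...,2]<110)).astype(np.uint8)
n,l,st,ce=cv2.connectedComponentsWithStats(m);k=1+st[1:,4].argmax();x,y,w,h,_=st[k];print(st[k],ray(c,x+w/2-.5,y+h/2-.5,.004))
```

```text
[0.44369057 0.32459316 0.22645182] [1.79987199e+02 1.36732708e-02 5.94027294e+00] 0.05286611044454877 1.15
(np.float64(424.69798252175985), np.float64(109.33092803303771))
(np.float64(393.1811127134336), np.float64(105.44562395888693))
[0.44457663 0.32370754 0.22634038]
[ 347   56   84   87 4525] [0.53058294 0.25817756 0.004     ]
```

View pics/w1.png

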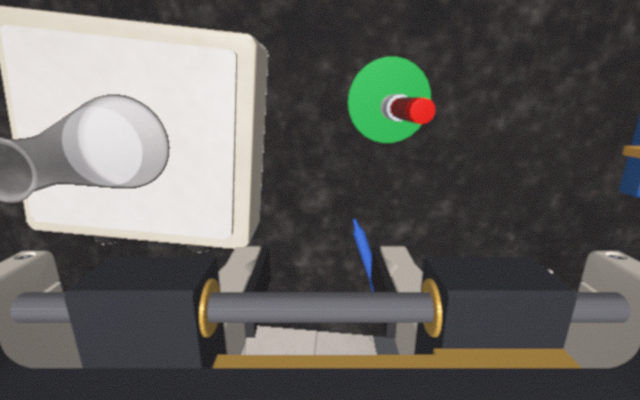

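The bar top is at (424,110) in the wrist view, where the estimate predicted it. I'll move over the bar, go down and grip.

Run:
```python
from h import *
plan([(.5245,.252,.226),(.5245,.252,.065)],None,[3,4])
```

```text
[0.16, 0.177, 0.001] 0 mm 36
[0.16, 0.177, 0.001] 0 mm 36
[0.161, 0.176, 0.001] 0 mm 36
[-0.0, -0.0, 0.268] 0 mm 40
[-0.0, -0.0, 0.268] 0 mm 40
[-0.0, -0.0, 0.268] 0 mm 40
[-0.0, -0.001, 0.269] 0 mm 40
[0.52450962 0.25207599 0.06499713] [1.79947039e+02 1.32358141e-02 5.92425835e+00]
```

play_rows:
  rows:
    - {"slide": [0.16,0.177,0],"delta_rot": [0,0,0],"fingers": 0.2}
    - {"slide": [0.16,0.177,0],"delta_rot": [0,0,0],"fingers": 0.2}
    - {"slide": [0.161,0.176,0],"delta_rot": [0,0,0],"fingers": 0.2}
    - {"slide": [0,0,0],"delta_rot": [0,0,0],"fingers": 0.2}

```text
time_s: 1.7
tcp_pos: [0.5237, 0.2534, 0.226]
eef_rot: [180.0, 0.0, 5.9]
contact_force: [0.3, 0.3, -1.4]
gripper_width: 0.0529
gripper_force: 0.0
```

Run:
```python
from h import *
plan([(.5245,.252,.226),(.5245,.252,.065)],None,[1,4])
c=snap('wrist','w2');im=c['image'].astype(int)
m=((im[...,2]>150)&(im[...,0]<70)&(im[...,1]<70)).astype(np.uint8)
n,l,st,ce=cv2.connectedComponentsWithStats(m);k=1+st[1:,4].argmax();print(st[k],ce[k],proj(c,(.5245,.252,.12)),ray(c,*ce[k],.12))
```

```text
[0.005, 0.01, -0.0] 0 mm 2
[0.0, -0.0, 0.268] 0 mm 40
[0.0, -0.0, 0.268] 0 mm 40
[0.0, -0.0, 0.269] 0 mm 40
[0.0, -0.001, 0.268] 0 mm 40
[0.5244351  0.25203356 0.06504096] [1.79959680e+02 4.28480678e-02 5.88248845e+00]
[307 186  24  27 475] [318.25473684 199.32421053] (np.float64(320.33580498993217), np.float64(200.1348410356753)) [0.52501558 0.25377481 0.12      ]
```

play_rows:
  rows:
    - {"slide": [0.005,0,0.268],"delta_rot": [0,0,0],"fingers": 0.2}
    - {"slide": [0,0,0.268],"delta_rot": [0,0,0],"fingers": 0.2}
    - {"slide": [0,0,0.268],"delta_rot": [0,0,0],"fingers": 0.2}
    - {"slide": [0,0,0.268],"delta_rot": [0,0,0],"fingers": 0.2}
    - {"slide": [0,0,0],"delta_rot": [0,0,0],"fingers": -1}
    - {"slide": [0,0,0],"delta_rot": [0,0,0],"fingers": -1}
    - {"slide": [0,0,0],"delta_rot": [0,0,0],"fingers": -1}
    - {"slide": [0,0,0],"delta_rot": [0,0,0],"fingers": -1}
  squeeze: 50

```text
time_s: 2.75
tcp_pos: [0.5241, 0.2555, 0.0673]
eef_rot: [-179.9, -0.1, 6.0]
contact_force: [0.0, 0.3, 4.3]
gripper_width: 0.0191
gripper_force: 50.0
```

```bash
cat >> h.py <<'E'
V=np.array([.5441,-.0621]);A=np.radians(6.15)
def vw(x,y,z):
    return (V[0]+np.cos(A)*x-np.sin(A)*y,V[1]+np.sin(A)*x+np.cos(A)*y,z)
def wv(p):
    d=np.array(p)[:2]-V;return np.cos(A)*d[0]+np.sin(A)*d[1],-np.sin(A)*d[0]+np.cos(A)*d[1]
E
python3 - <<'E'
from h import *
s=r.get_state();print(s)
print(wv(s['tcp_pos']))
plan([(s['tcp_pos'][0],s['tcp_pos'][1],.19),vw(-.03,.12,.17),vw(-.03,.12,.109)],None,[3,5,2])
E
```

```text
{'time_s': 2.75, 'joints': array([ 4.51980905e+01,  2.05438654e+01, -2.25653070e+01,  1.39555553e-02,
       -4.67443389e+01,  5.08298616e+01]), 'qd': array([-0.04337962,  0.06581478, -0.01462696,  0.08625835,  0.26691884,
        0.07733154]), 'joint_torque': array([ 1.66422534e-01, -4.98529780e+01,  2.18080169e+01,  4.97588485e+00,
        1.13412633e-01, -1.56209415e-03]), 'tcp_pos': array([0.52410018, 0.25545275, 0.06731496]), 'eef_rot': array([-1.79915373e+02, -1.20003327e-01,  6.03741361e+00]), 'contact_force': array([0.00625127, 0.27059663, 4.32448276]), 'moment': array([0.15843793, 0.08771373, 0.02810787]), 'gripper_force': 49.993250370025635, 'gripper_width': 0.019125315751836597}
(np.float64(0.014135261458330786), np.float64(0.31786779288058115))
[0.001, -0.0, -0.273] 0 mm 41
[0.0, -0.001, -0.272] 0 mm 41
[0.001, -0.0, -0.273] 0 mm 41
[-0.058, 0.264, 0.026] 0 mm 41
[-0.059, 0.264, 0.026] 0 mm 41
[-0.058, 0.264, 0.026] 0 mm 41
[-0.059, 0.264, 0.026] 0 mm 41
[-0.058, 0.264, 0.027] 0 mm 41
[-0.001, 0.0, 0.203] 0 mm 30
[-0.0, 0.0, 0.204] 0 mm 31
[0.50142145 0.05403847 0.10893118] [-1.79915373e+02 -1.20003327e-01  6.03741361e+00]
```

play_rows:
  rows:
    - {"slide": [0,0,-0.273],"delta_rot": [0,0,0],"fingers": -1}
    - {"slide": [0,0,-0.273],"delta_rot": [0,0,0],"fingers": -1}
    - {"slide": [0,0,-0.273],"delta_rot": [0,0,0],"fingers": -1}
    - {"slide": [-0.058,0.264,0.026],"delta_rot": [0,0,0],"fingers": -1}
    - {"slide": [-0.058,0.264,0.026],"delta_rot": [0,0,0],"fingers": -1}
    - {"slide": [-0.058,0.264,0.026],"delta_rot": [0,0,0],"fingers": -1}
    - {"slide": [-0.058,0.264,0.026],"delta_rot": [0,0,0],"fingers": -1}
    - {"slide": [0,0,0],"delta_rot": [0,0,0],"fingers": -1}

```text
time_s: 3.75
tcp_pos: [0.5043, 0.0913, 0.1732]
eef_rot: [-180.0, 0.0, 5.9]
contact_force: [-0.1, -0.1, -1.7]
gripper_width: 0.0195
gripper_force: 50.0
```

Run:
```python
from h import *
s=r.get_state();print(wv(s['tcp_pos']),s['tcp_pos'],s['contact_force'])
c=snap('wrist','w3')
plan([vw(-.03,.12,.16),vw(-.03,.12,.108),vw(-.03,.10,.108)],None,[1,2,2])
```

```text
(np.float64(-0.023103580366201675), np.float64(0.15674038383435532)) [0.50433751 0.09126319 0.17315473] [-0.14297637 -0.06442889 -1.65383613]
[-0.051, 0.253, 0.089] 0 mm 41
[-0.0, 0.0, 0.174] 0 mm 26
[-0.0, 0.0, 0.173] 0 mm 26
[0.0, 0.067, 0.0] 0 mm 10
[0.0, 0.066, 0.0] 0 mm 10
[0.50349591 0.034179   0.10800597] [-1.79973764e+02 -2.15220288e-02  5.90205749e+00]
```

View pics/w3.png

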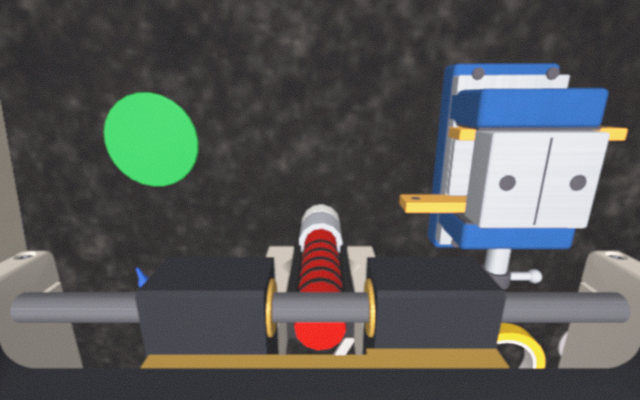

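The wrist view shows the bar held upright. The block-top corners are near (481,131), (608,131), (467,222) and (600,227), and the −x parallel's end is at (400,196)–(402,211).

Run:
```python
from h import *
c=load('w3')
for w,q in [((.035,.04,.0985),(481,131)),((.035,-.04,.0985),(608,131)),((-.035,.04,.0985),(467,222)),((-.035,-.04,.0985),(600,227)),((-.0255,.0855,.065),(400,196)),((-.0345,.0855,.065),(403,211)),((-.0345,.0855,.04),(403,212)),((.0345,-.083,.065),(625,127))]:
    print(q,np.round(proj(c,vw(*w)),1),np.round(np.array(wv(ray(c,*q,w[2])))*1e3,1),w)
```

```text
(481, 131) [489.2 132.6] [36.1 45.8] (0.035, 0.04, 0.0985)
(608, 131) [606.8 132.2] [ 35.8 -40.6] (0.035, -0.04, 0.0985)
(467, 222) [475.2 228.2] [-30.1  46.7] (-0.035, 0.04, 0.0985)
(600, 227) [582.8 227.9] [-34.3 -52.6] (-0.035, -0.04, 0.0985)
(400, 196) [404.3 202.7] [-19.7  89.5] (-0.0255, 0.0855, 0.065)
(403, 211) [403.6 212.9] [-32.8  86.1] (-0.0345, 0.0855, 0.065)
(403, 212) [397.1 203.8] [-42.4  79.6] (-0.0345, 0.0855, 0.04)
(625, 127) [627.1 128.3] [ 35.5 -81.1] (0.0345, -0.083, 0.065)
```

play_rows:
  rows:
    - {"slide": [-0.051,0.253,0.089],"delta_rot": [0,0,0],"fingers": -1}
    - {"slide": [0,0,0.174],"delta_rot": [0,0,0],"fingers": -1}
    - {"slide": [0,0,0.173],"delta_rot": [0,0,0],"fingers": -1}
    - {"slide": [0,0,0],"delta_rot": [0,0,0],"fingers": -1}

```text
time_s: 4.3
tcp_pos: [0.5008, 0.0552, 0.1063]
eef_rot: [179.9, 0.2, 6.0]
contact_force: [-0.3, 0.9, -2.6]
gripper_width: 0.019
gripper_force: 50.0
```

play_rows:
  rows:
    - {"slide": [0.01,0.06,0],"delta_rot": [0,0,0],"fingers": -1}
    - {"slide": [0,0.06,0],"delta_rot": [0,0,0],"fingers": -1}
    - {"slide": [0,0.04,0],"delta_rot": [0,0,0],"fingers": -1}
    - {"slide": [0,0.03,0],"delta_rot": [0,0,0],"fingers": -1}
    - {"slide": [0,0.03,0],"delta_rot": [0,0,0],"fingers": -1}
    - {"slide": [0,0.03,0],"delta_rot": [0,0,0],"fingers": -1}

```text
time_s: 5.05
tcp_pos: [0.5074, 0.0178, 0.1077]
eef_rot: [-180.0, -0.0, 6.0]
contact_force: [-0.5, 2.7, -1.7]
gripper_width: 0.0195
gripper_force: 50.0
```

Run:
```python
from h import *
s=r.get_state();print(wv(s['tcp_pos']),s['tcp_pos'],s['contact_force'])
snap('side','d1');snap('scene','s1')
a=load('s1')['image'][215:305,300:410];b=load('d1')['image'][205:295,220:340]
A=cv2.resize(a,(400,300),interpolation=2);B=cv2.resize(b,(400,300),interpolation=2)
cv2.imwrite('pics/m1.png',np.hstack([A,B]))
```

```text
(np.float64(-0.027912422795526477), np.float64(0.0834203164796857)) [0.50741125 0.01784991 0.10773305] [-0.46362672  2.74821137 -1.6893816 ]
```

View pics/m1.png

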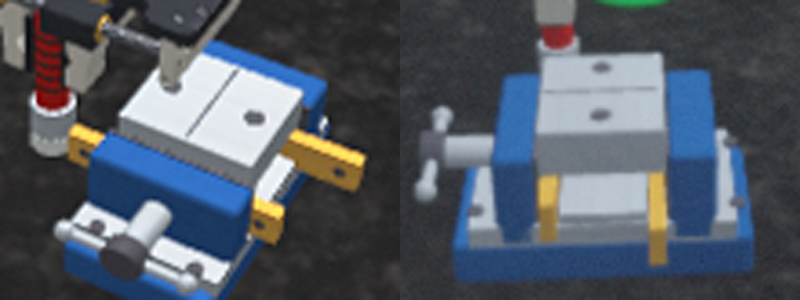

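Contact is made at about 2.7 N and the −x parallel is sliding: its −y end now shows at (283,208). I'll push the remaining 5.5 mm, back off and lift.

play_rows:
  rows:
    - {"slide": [0,0.018,0],"delta_rot": [0,0,0],"fingers": -1}
    - {"slide": [0,0.018,0],"delta_rot": [0,0,0],"fingers": -1}
    - {"slide": [0,0,0],"delta_rot": [0,0,0],"fingers": -1}

```text
time_s: 5.52
tcp_pos: [0.5078, 0.0124, 0.1075]
eef_rot: [180.0, 0.0, 6.0]
contact_force: [0.5, 1.3, -2.1]
gripper_width: 0.0194
gripper_force: 50.0
```

```bash
cat > gold.py <<'E'
from h import *
def gold(c,xs,zs,ys):
    """profile of goldness along vise y line at (x,z); returns edge y (half level)"""
    im=c['image'].astype(np.float32);g=np.clip(im[...,2]-im[...,0],0,200)
    uv=np.array([[proj(c,vw(x,y,z)) for y in ys] for x in xs for z in zs],np.float32)
    p=cv2.remap(g,uv[...,0],uv[...,1],1).mean(0)
    return p
def edge(c,xs,zs,lo,hi):
    ys=np.arange(lo,hi,.0005);p=gold(c,xs,zs,ys);m=p>(p.max()+p.min())/2
    i=np.where(m[1:]!=m[:-1])[0];return (ys[i]*1e3).round(1),p.max().round()
E
python3 - <<'E'
from gold import *
s=r.get_state();print(wv(s['tcp_pos']),s['contact_force'])
for t in('s','d'):
    c1=snap('scene' if t=='s' else 'side',t+'2')
    for c,n in((load('scene0' if t=='s' else 'side0'),'0'),(load(t+'1'),'1'),(c1,'2')):
        print(t,n,'m-y',edge(c,[-.03],[.065],-.085,-.04) if t=='s' else edge(c,[-.03],[.042],-.09,-.03),'m+y',edge(c,[-.0345],[.05,.06],.046,.11) if t=='s' else '', 'p-y',edge(c,[.0255],[.05,.06],-.11,-.046) if t=='s' else edge(c,[.03],[.042],-.11,-.046))
E
```

```text
(np.float64(-0.028132489499873688), np.float64(0.07791755158931776)) [ 0.48526198  1.31681225 -2.06542458]
s 0 m-y (array([-46. , -43.5]), np.float32(138.0)) m+y (array([54.5, 84.5]), np.float32(97.0)) p-y (array([-84.5, -72.5, -70.5]), np.float32(96.0))
s 1 m-y (array([-61. , -43.5]), np.float32(163.0)) m+y (array([56., 69.]), np.float32(99.0)) p-y (array([-85. , -71. , -70.5]), np.float32(95.0))
s 2 m-y (array([-67. , -43.5]), np.float32(164.0)) m+y (array([55.5, 64. ]), np.float32(99.0)) p-y (array([-85. , -71.5, -70.5]), np.float32(96.0))
d 0 m-y (array([-45.]), np.float32(75.0)) m+y  p-y (array([-81.5]), np.float32(130.0))
d 1 m-y (array([-59.5]), np.float32(105.0)) m+y  p-y (array([-81.5]), np.float32(131.0))
d 2 m-y (array([-64.5]), np.float32(124.0)) m+y  p-y (array([-81.5]), np.float32(130.0))
```

Run:
```python
from h import *
S=load('scene0');D=load('side0')
for q in((480,350),(520,310),(600,130),(488,260)):print(q,ray(S,*q,0),ray(S,*q,.3))
print(ray(D,170,385,0),ray(D,420,370,0),ray(D,140,210,.2),ray(D,140,120,.3), 'safe corner px',proj(S,(.57,-.275,.17)),proj(D,(.57,-.275,.17)))
plan([vw(-.028,.095,.1075),vw(-.028,.095,.19),vw(.03,-.122,.19),vw(.03,-.122,.1075)],None,[1,3,6,3])
```

```text
(480, 350) [ 0.53839317 -0.34120124  0.        ] [ 0.32425423 -0.33853554  0.3       ]
(520, 310) [ 0.67162075 -0.37475677  0.        ] [ 0.40209125 -0.35814006  0.3       ]
(600, 130) [ 1.5262601  -0.37798209  0.        ] [ 0.90140659 -0.36002442  0.3       ]
(488, 260) [ 0.76294737 -0.27746473  0.        ] [ 0.455448   -0.30129806  0.3       ]
[ 0.41592239 -0.31831808  0.        ] [ 0.77766338 -0.27621522  0.        ] [ 0.34632409 -0.17099108  0.2       ] [ 0.3047635  -0.03526254  0.3       ] safe corner px (np.float64(474.9652237227848), np.float64(262.4250503596949)) (np.float64(278.0612258454556), np.float64(274.4550479317559))
[0.001, -0.113, 0.0] 0 mm 17
[-0.0, -0.0, -0.183] 0 mm 27
[-0.0, -0.0, -0.183] 0 mm 27
[-0.0, -0.0, -0.184] 0 mm 28
[0.065, 0.241, 0.0] 0 mm 37
[0.065, 0.241, 0.0] 0 mm 37
[0.065, 0.241, 0.0] 0 mm 37
[0.065, 0.241, 0.0] 0 mm 37
[0.065, 0.241, 0.0] 0 mm 37
[0.064, 0.241, 0.0] 0 mm 37
[0.0, -0.0, 0.183] 0 mm 27
[0.0, -0.0, 0.184] 0 mm 28
[0.001, -0.001, 0.183] 0 mm 27
[ 0.58703471 -0.18010881  0.10756014] [1.79982993e+02 2.20595130e-02 6.02779835e+00]
```

play_rows:
  rows:
    - {"slide": [0,-0.113,0],"delta_rot": [0,0,0],"fingers": -1}
    - {"slide": [0,0,-0.183],"delta_rot": [0,0,0],"fingers": -1}
    - {"slide": [0,0,-0.183],"delta_rot": [0,0,0],"fingers": -1}
    - {"slide": [0,0,-0.184],"delta_rot": [0,0,0],"fingers": -1}
    - {"slide": [0.065,0.241,0],"delta_rot": [0,0,0],"fingers": -1}
    - {"slide": [0.065,0.241,0],"delta_rot": [0,0,0],"fingers": -1}
    - {"slide": [0.065,0.241,0],"delta_rot": [0,0,0],"fingers": -1}
    - {"slide": [0.065,0.241,0],"delta_rot": [0,0,0],"fingers": -1}

```text
time_s: 6.62
tcp_pos: [0.5605, -0.1105, 0.1901]
eef_rot: [180.0, 0.0, 6.1]
contact_force: [0.7, -0.1, -1.6]
gripper_width: 0.0195
gripper_force: 50.0
```

play_rows:
  rows:
    - {"slide": [0.065,0.241,0],"delta_rot": [0,0,0],"fingers": -1}
    - {"slide": [0.065,0.241,0],"delta_rot": [0,0,0],"fingers": -1}
    - {"slide": [0,0,0],"delta_rot": [0,0,0],"fingers": -1}
    - {"slide": [0,0,0.183],"delta_rot": [0,0,0],"fingers": -1}
    - {"slide": [0,0,0.183],"delta_rot": [0,0,0],"fingers": -1}
    - {"slide": [0,0,0.183],"delta_rot": [0,0,0],"fingers": -1}
    - {"slide": [0,0,0],"delta_rot": [0,0,0],"fingers": -1}

```text
time_s: 7.5
tcp_pos: [0.5853, -0.1789, 0.1057]
eef_rot: [-179.9, 0.3, 6.1]
contact_force: [0.5, -0.4, -2.2]
gripper_width: 0.0196
gripper_force: 50.0
```

Run:
```python
from h import *
s=r.get_state();print(wv(s['tcp_pos']),s['tcp_pos'],s['contact_force'])
plan([vw(.03,-.0815,.1075)],None,[8])
```

```text
(np.float64(0.02844435766638461), np.float64(-0.12055431253834999)) [ 0.58529585 -0.17891321  0.10566325] [ 0.45599386 -0.39522947 -2.20644702]
[0.001, -0.033, -0.002] 0 mm 5
[0.001, -0.032, -0.001] 0 mm 5
[0.001, -0.033, -0.002] 0 mm 5
[0.001, -0.032, -0.001] 0 mm 5
[0.001, -0.033, -0.002] 0 mm 5
[0.002, -0.032, -0.001] 0 mm 5
[0.001, -0.033, -0.002] 0 mm 5
[0.002, -0.032, -0.001] 0 mm 5
[ 0.58268519 -0.13997309  0.10749119] [-179.94844624    0.27220838    6.05098796]
```

play_rows:
  rows:
    - {"slide": [0.001,-0.033,0],"delta_rot": [0,0,0],"fingers": -1}
    - {"slide": [0.001,-0.033,0],"delta_rot": [0,0,0],"fingers": -1}
    - {"slide": [0.001,-0.033,0],"delta_rot": [0,0,0],"fingers": -1}
    - {"slide": [0.001,-0.033,0],"delta_rot": [0,0,0],"fingers": -1}
    - {"slide": [0.001,-0.033,0],"delta_rot": [0,0,0],"fingers": -1}
    - {"slide": [0.001,-0.033,0],"delta_rot": [0,0,0],"fingers": -1}
    - {"slide": [0.001,-0.033,0],"delta_rot": [0,0,0],"fingers": -1}
    - {"slide": [0,-0.025,0],"delta_rot": [0,0,0],"fingers": -1}

```text
time_s: 8.5
tcp_pos: [0.5842, -0.1417, 0.1079]
eef_rot: [180.0, -0.0, 6.0]
contact_force: [0.1, -2.1, -1.7]
gripper_width: 0.0195
gripper_force: 50.0
```

Run:
```python
from gold import *
s=r.get_state();print(wv(s['tcp_pos']),s['tcp_pos'],s['contact_force'])
c=snap('scene','s3');print('s p-y',edge(c,[.0255],[.05,.06],-.11,-.046),'m-y',edge(c,[-.03],[.065],-.085,-.04))
c=snap('side','d3');print('d p-y',edge(c,[.03],[.042],-.11,-.046))
```

```text
(np.float64(0.03130149815199223), np.float64(-0.0834009456319623)) [ 0.58415624 -0.14166757  0.10788573] [ 0.11372292 -2.08454508 -1.71185425]
s p-y (array([-71.5]), np.float32(95.0)) m-y (array([-67. , -43.5]), np.float32(164.0))
d p-y (array([], dtype=float64), np.float32(0.0))
```

play_rows:
  rows:
    - {"slide": [0,-0.018,0],"delta_rot": [0,0,0],"fingers": -1}
    - {"slide": [0,-0.018,0],"delta_rot": [0,0,0],"fingers": -1}
    - {"slide": [0,0,0],"delta_rot": [0,0,0],"fingers": -1}

```text
time_s: 8.98
tcp_pos: [0.5834, -0.1362, 0.1077]
eef_rot: [-180.0, 0.0, 6.0]
contact_force: [0.2, 0.2, -2.3]
gripper_width: 0.019
gripper_force: 50.0
```

Run:
```python
from gold import *
s=r.get_state();print(wv(s['tcp_pos']),s['tcp_pos'],s['contact_force'])
c=snap('scene','s4');print('s p-y',edge(c,[.0255],[.05,.06],-.11,-.046),'m-y',edge(c,[-.03],[.065],-.085,-.04))
plan([vw(.03,-.115,.1075),vw(.03,-.115,.22)],None,[1,3])
```

```text
(np.float64(0.031173985240621375), np.float64(-0.07786161306106847)) [ 0.58343602 -0.13617378  0.10771607] [ 0.16806899  0.2070618  -2.26006115]
s p-y (array([-66.]), np.float32(93.0)) m-y (array([-67. , -43.5]), np.float32(164.0))
[-0.007, 0.247, 0.001] 0 mm 37
[-0.0, 0.0, -0.25] 0 mm 38
[-0.0, 0.0, -0.25] 0 mm 38
[-0.0, 0.0, -0.25] 0 mm 38
[ 0.58625274 -0.17318257  0.22001257] [-1.79984409e+02  4.31827219e-03  6.02855322e+00]
```

play_rows:
  rows:
    - {"slide": [-0.007,0.247,0],"delta_rot": [0,0,0],"fingers": -1}
    - {"slide": [0,0,-0.25],"delta_rot": [0,0,0],"fingers": -1}
    - {"slide": [0,0,-0.25],"delta_rot": [0,0,0],"fingers": -1}
    - {"slide": [0,0,-0.25],"delta_rot": [0,0,0],"fingers": -1}
    - {"slide": [-0.217,-0.192,0],"delta_rot": [0,0,0],"fingers": -1}
    - {"slide": [-0.217,-0.192,0],"delta_rot": [0,0,0],"fingers": -1}
    - {"slide": [-0.217,-0.192,0],"delta_rot": [0,0,0],"fingers": -1}
    - {"slide": [-0.217,-0.192,0],"delta_rot": [0,0,0],"fingers": -1}

```text
time_s: 10.02
tcp_pos: [0.4434, -0.0718, 0.22]
eef_rot: [-180.0, 0.0, 6.0]
contact_force: [1.0, 0.7, -2.3]
gripper_width: 0.0196
gripper_force: 50.0
```

play_rows:
  rows:
    - {"slide": [0,0,0],"delta_rot": [0,0,0],"fingers": -1}
    - {"slide": [0,0,0],"delta_rot": [0,0,0],"fingers": -1}

```text
time_s: 10.28
tcp_pos: [0.4451, -0.0722, 0.2207]
eef_rot: [-180.0, -0.1, 6.1]
contact_force: [1.5, 0.2, -1.9]
gripper_width: 0.0191
gripper_force: 50.0
```

Run:
```python
from gold import *
s=r.get_state();print(wv(s['tcp_pos']),s['tcp_pos'])
c=snap('wrist','w5')
u=[proj(c,vw(*w)) for w in((.085,.09,.0),(-.085,-.09,.0),(.085,-.09,0),(-.085,.09,0))];print(np.round(u))
u=np.array(u);x0,y0=np.maximum(u.min(0)-8,0).astype(int);x1,y1=(u.max(0)+8).astype(int)
f=min(800/(x1-x0),600/(y1-y0));print(x0,y0,f)
cv2.imwrite('pics/w5c.png',cv2.resize(c['image'][y0:y1,x0:x1],(0,0),fx=f,fy=f,interpolation=2))
d=snap('side','d5');print('side m-y',edge(d,[-.03],[.042],-.09,-.03),'p-y',edge(d,[.03],[.042],-.11,-.046))
for x in(-.03,.03): print(x,[edge(c,[x],[.065],*q) for q in((-.09,-.048),(.048,.09))])
```

```text
(np.float64(-0.09953935144216942), np.float64(0.0005820059301456723)) [ 0.44507116 -0.07218517  0.22069573]
[[228. -12.]
 [399. 159.]
 [411. -13.]
 [240. 159.]]
220 0 3.592814371257485
side m-y (array([-64.5]), np.float32(127.0)) p-y (array([-66.]), np.float32(80.0))
-0.03 [(array([-67.]), np.float32(150.0)), (array([64.5]), np.float32(147.0))]
0.03 [(array([-67.]), np.float32(147.0)), (array([64.5]), np.float32(147.0))]
```

View pics/w5c.png

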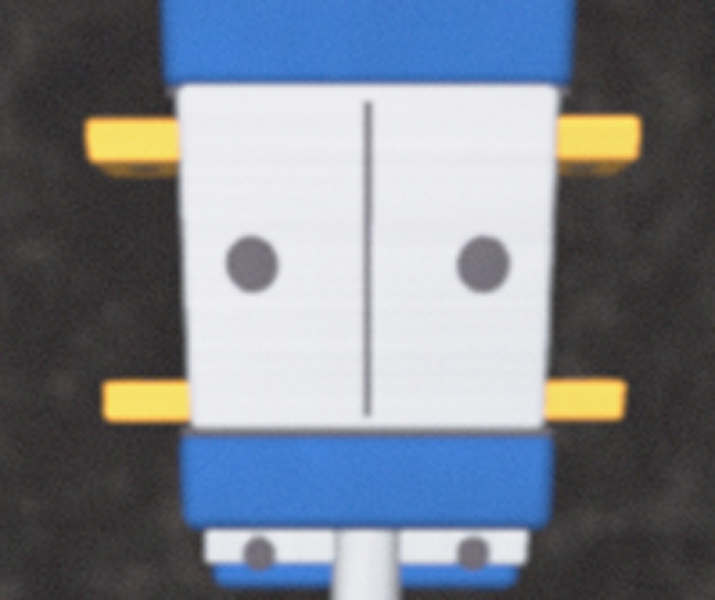

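Both parallels stick out almost equally at each end: 86–640 against block 180–557, and 103–626 against block 189–545. I'll check them against the block edges numerically.

Run:
```python
from gold import *
c=load('w5');im=cv2.cvtColor(c['image'],6).astype(np.float32);H=.0985
def mid(z,x,lo,hi,im):
    o=[]
    for s in(-1,1):
        ys=np.arange(lo,hi,.0002)*s;uv=np.array([[proj(c,vw(xx,y,z)) for y in ys] for xx in np.atleast_1d(x)],np.float32)
        p=cv2.remap(im,uv[...,0],uv[...,1],1).mean(0);L=(p[:10].mean()+p[-10:].mean())/2
        o.append(ys[np.where(p<L)[0][0]]*1e3)
    return np.round(o,1),round(sum(o)/2,2)
print('block',[mid(H,x,.03,.055,im) for x in(-.02,-.01,0,.01,.02)])
g=np.clip(c['image'][...,2].astype(np.float32)-c['image'][...,0],0,255)
print('par',[mid(.065,x,.055,.08,g) for x in(-.031,-.03,-.029,.029,.03,.031)])
plan([vw(0,0,.22),vw(0,0,.172)],None,[3,2])
```

```text
block [(array([-42. ,  38.2]), np.float64(-1.9)), (array([-42. ,  38.2]), np.float64(-1.9)), (array([-42.8,  38.2]), np.float64(-2.3)), (array([-41.8,  38.4]), np.float64(-1.7)), (array([-41.8,  37.8]), np.float64(-2.0))]
par [(array([-67. ,  64.8]), np.float64(-1.1)), (array([-67. ,  64.8]), np.float64(-1.1)), (array([-67. ,  64.8]), np.float64(-1.1)), (array([-66.8,  65. ]), np.float64(-0.9)), (array([-66.8,  65.2]), np.float64(-0.8)), (array([-66.8,  65. ]), np.float64(-0.9))]
[0.221, -0.0, 0.001] 0 mm 33
[0.221, -0.0, 0.0] 0 mm 33
[0.22, -0.0, 0.001] 0 mm 33
[0.0, -0.0, 0.16] 0 mm 24
[0.0, -0.0, 0.16] 0 mm 24
[ 0.54408254 -0.0621723   0.17198348] [-1.79997511e+02 -7.91054946e-03  6.01053360e+00]
```

The parallels are centred to within about 1 mm. Next I'll go over the block and press in small steps.

play_rows:
  rows:
    - {"slide": [0.221,0,0],"delta_rot": [0,0,0],"fingers": -1}
    - {"slide": [0.221,0,0],"delta_rot": [0,0,0],"fingers": -1}
    - {"slide": [0.221,0,0],"delta_rot": [0,0,0],"fingers": -1}
    - {"slide": [0,0,0.16],"delta_rot": [0,0,0],"fingers": -1}
    - {"slide": [0,0,0.16],"delta_rot": [0,0,0],"fingers": -1}
    - {"slide": [0,0,0],"delta_rot": [0,0,0],"fingers": -1}
    - {"slide": [0,0,0],"delta_rot": [0,0,0],"fingers": -1}
  squeeze: 60

```text
time_s: 11.25
tcp_pos: [0.5444, -0.0624, 0.1728]
eef_rot: [180.0, -0.0, 6.0]
contact_force: [0.6, 0.4, -1.6]
gripper_width: 0.019
gripper_force: 60.0
```

play_rows:
  rows:
    - {"slide": [0,0,0.015],"delta_rot": [0,0,0],"fingers": -1}
    - {"slide": [0,0,0.015],"delta_rot": [0,0,0],"fingers": -1}
    - {"slide": [0,0,0.015],"delta_rot": [0,0,0],"fingers": -1}
    - {"slide": [0,0,0.01],"delta_rot": [0,0,0],"fingers": -1}
    - {"slide": [0,0,0.01],"delta_rot": [0,0,0],"fingers": -1}

```text
time_s: 11.88
tcp_pos: [0.5438, -0.062, 0.1627]
eef_rot: [180.0, -0.0, 6.0]
contact_force: [-2.1, 0.7, 8.3]
gripper_width: 0.0192
gripper_force: 60.0
```

Contact at about 0.1627 (8 N). I'll carry on in 0.9 mm rows.

play_rows:
  rows:
    - {"slide": [0,0,0.006],"delta_rot": [0,0,0],"fingers": -1}
    - {"slide": [0,0,0.006],"delta_rot": [0,0,0],"fingers": -1}

```text
time_s: 12.12
tcp_pos: [0.5442, -0.0621, 0.1624]
eef_rot: [180.0, -0.1, 6.1]
contact_force: [-4.1, 0.8, 10.7]
gripper_width: 0.0191
gripper_force: 60.0
```

play_rows:
  rows:
    - {"slide": [0,0,0.006],"delta_rot": [0,0,0],"fingers": -1}
    - {"slide": [0,0,0.006],"delta_rot": [0,0,0],"fingers": -1}

```text
time_s: 12.38
tcp_pos: [0.5443, -0.0621, 0.1608]
eef_rot: [180.0, -0.1, 6.1]
contact_force: [-4.4, 1.0, 11.7]
gripper_width: 0.0194
gripper_force: 60.0
```

play_rows:
  rows:
    - {"slide": [0,0,0.006],"delta_rot": [0,0,0],"fingers": -1}
    - {"slide": [0,0,0.006],"delta_rot": [0,0,0],"fingers": -1}

```text
time_s: 12.62
tcp_pos: [0.5443, -0.0621, 0.159]
eef_rot: [180.0, -0.1, 6.1]
contact_force: [-4.5, 1.7, 11.3]
gripper_width: 0.0189
gripper_force: 60.0
```

play_rows:
  rows:
    - {"slide": [0,0,0.006],"delta_rot": [0,0,0],"fingers": -1}
    - {"slide": [0,0,0.006],"delta_rot": [0,0,0],"fingers": -1}

```text
time_s: 12.88
tcp_pos: [0.5446, -0.0622, 0.1582]
eef_rot: [179.9, -0.2, 6.1]
contact_force: [-7.8, 3.0, 24.4]
gripper_width: 0.019
gripper_force: 60.0
```

play_rows:
  rows:
    - {"slide": [0,0,0.006],"delta_rot": [0,0,0],"fingers": -1}
    - {"slide": [0,0,0.003],"delta_rot": [0,0,0],"fingers": -1}

```text
time_s: 13.12
tcp_pos: [0.545, -0.0623, 0.1582]
eef_rot: [179.9, -0.2, 6.1]
contact_force: [-9.6, 2.1, 29.6]
gripper_width: 0.0191
gripper_force: 60.0
```

The block stopped dead at 0.1582 with about 30 N. I'll hold briefly, lift, then go to the +x parallel's −y end for the test.

play_rows:
  rows:
    - {"slide": [0,0,-0.002],"delta_rot": [0,0,0],"fingers": -1}
    - {"slide": [0,0,0],"delta_rot": [0,0,0],"fingers": -1}
    - {"slide": [0,0,0],"delta_rot": [0,0,0],"fingers": -1}
    - {"slide": [0,0,0],"delta_rot": [0,0,0],"fingers": -1}
    - {"slide": [0,0,0],"delta_rot": [0,0,0],"fingers": -1}

```text
time_s: 13.75
tcp_pos: [0.5449, -0.0623, 0.1582]
eef_rot: [179.9, -0.2, 6.1]
contact_force: [-8.6, 3.4, 25.3]
gripper_width: 0.0194
gripper_force: 60.0
```

play_rows:
  rows:
    - {"slide": [0,0,-0.03],"delta_rot": [0,0,0],"fingers": -1}
    - {"slide": [0,0,-0.18],"delta_rot": [0,0,0],"fingers": -1}
    - {"slide": [0,0,0],"delta_rot": [0,0,0],"fingers": -1}
    - {"slide": [0,0,0],"delta_rot": [0,0,0],"fingers": -1}

```text
time_s: 14.25
tcp_pos: [0.5432, -0.062, 0.1849]
eef_rot: [-180.0, 0.0, 6.0]
contact_force: [-0.2, -0.5, -2.0]
gripper_width: 0.0191
gripper_force: 60.0
```

Run:
```python
from gold import *
c=snap('side','d6')
im=cv2.cvtColor(c['image'],6).astype(np.float32)
s=r.get_state();print(s['tcp_pos'],s['eef_rot'],s['contact_force'])
for y in(.105,-.105):
    plan([vw(-.03 if y>0 else .03,y,.188),vw(-.03 if y>0 else .03,y,.1075)],None,[4,2])
```

```text
[ 0.54297242 -0.06201918  0.18464073] [-1.79986622e+02  9.29184066e-02  6.01127066e+00] [-1.11940257 -0.10302287 -2.72482967]
[-0.049, -0.175, -0.005] 0 mm 27
[-0.048, -0.174, -0.006] 0 mm 27
[-0.049, -0.175, -0.005] 0 mm 27
[-0.048, -0.174, -0.006] 0 mm 27
[0.0, -0.0, 0.268] 0 mm 40
[0.001, -0.0, 0.269] 0 mm 40
[0.50309059 0.03907817 0.10746223] [-1.79986622e+02  9.29184066e-02  6.01127066e+00]
[0.052, 0.175, -0.006] 0 mm 27
[0.052, 0.175, -0.006] 0 mm 27
[0.053, 0.175, -0.005] 0 mm 27
[0.052, 0.176, -0.006] 0 mm 28
[0.0, -0.0, 0.268] 0 mm 40
[0.001, -0.0, 0.269] 0 mm 40
[ 0.58518463 -0.16328738  0.1074652 ] [-1.79986622e+02  9.29184066e-02  6.01127066e+00]
```

play_rows:
  rows:
    - {"slide": [-0.049,-0.175,-0.005],"delta_rot": [0,0,0],"fingers": -1}
    - {"slide": [-0.049,-0.175,-0.005],"delta_rot": [0,0,0],"fingers": -1}
    - {"slide": [-0.049,-0.175,-0.005],"delta_rot": [0,0,0],"fingers": -1}
    - {"slide": [-0.049,-0.175,-0.005],"delta_rot": [0,0,0],"fingers": -1}
    - {"slide": [0,0,0],"delta_rot": [0,0,0],"fingers": -1}
    - {"slide": [0,0,0.268],"delta_rot": [0,0,0],"fingers": -1}
    - {"slide": [0,0,0.268],"delta_rot": [0,0,0],"fingers": -1}
    - {"slide": [0,0,0],"delta_rot": [0,0,0],"fingers": -1}

```text
time_s: 15.3
tcp_pos: [0.501, 0.0378, 0.1054]
eef_rot: [179.9, 0.4, 6.0]
contact_force: [-0.2, -1.1, -2.1]
gripper_width: 0.0192
gripper_force: 60.0
```

play_rows:
  rows:
    - {"slide": [0,0.04,0],"delta_rot": [0,0,0],"fingers": -1}
    - {"slide": [0,0.04,0],"delta_rot": [0,0,0],"fingers": -1}
    - {"slide": [0,0.04,0],"delta_rot": [0,0,0],"fingers": -1}
    - {"slide": [0,0.03,0],"delta_rot": [0,0,0],"fingers": -1}
    - {"slide": [0,0,0],"delta_rot": [0,0,0],"fingers": -1}

```text
time_s: 15.92
tcp_pos: [0.5059, 0.0166, 0.1086]
eef_rot: [-180.0, -0.0, 6.0]
contact_force: [0.0, -0.5, -2.8]
gripper_width: 0.0192
gripper_force: 60.0
```

Run:
```python
from h import *
s=r.get_state();print(wv(s['tcp_pos']),s['contact_force'])
```

```text
(np.float64(-0.02959738811831584), np.float64(0.08230552680468159)) [ 0.04409434 -0.50929719 -2.76655463]
```

Still about 4 mm from the parallel's end. I'll advance gently.

play_rows:
  rows:
    - {"slide": [0,0.016,0],"delta_rot": [0,0,0],"fingers": -1}
    - {"slide": [0,0.01,0],"delta_rot": [0,0,0],"fingers": -1}
    - {"slide": [0,0,0],"delta_rot": [0,0,0],"fingers": -1}

```text
time_s: 16.3
tcp_pos: [0.5061, 0.013, 0.1083]
eef_rot: [180.0, 0.0, 6.0]
contact_force: [-0.8, 0.3, -2.6]
gripper_width: 0.0191
gripper_force: 60.0
```

play_rows:
  rows:
    - {"slide": [0,0.004,0],"delta_rot": [0,0,0],"fingers": -1}
    - {"slide": [0,0,0],"delta_rot": [0,0,0],"fingers": -1}

```text
time_s: 16.55
tcp_pos: [0.5062, 0.0125, 0.1083]
eef_rot: [180.0, 0.0, 6.0]
contact_force: [0.1, -0.3, -2.3]
gripper_width: 0.0192
gripper_force: 60.0
```

play_rows:
  rows:
    - {"slide": [0,0.005,0],"delta_rot": [0,0,0],"fingers": -1}
    - {"slide": [0,0,0],"delta_rot": [0,0,0],"fingers": -1}

```text
time_s: 16.8
tcp_pos: [0.5064, 0.012, 0.1084]
eef_rot: [-180.0, -0.0, 6.0]
contact_force: [-0.8, 1.8, -1.8]
gripper_width: 0.0193
gripper_force: 60.0
```

play_rows:
  rows:
    - {"slide": [0,0.003,0],"delta_rot": [0,0,0],"fingers": -1}
    - {"slide": [0,0,0],"delta_rot": [0,0,0],"fingers": -1}

```text
time_s: 17.05
tcp_pos: [0.5064, 0.0118, 0.1084]
eef_rot: [-180.0, -0.0, 6.0]
contact_force: [-0.7, 5.7, -2.0]
gripper_width: 0.0195
gripper_force: 60.0
```

The parallel holds against about 5.5 N. I'll back off, lift and carry the bar home.

play_rows:
  rows:
    - {"slide": [0,-0.05,0],"delta_rot": [0,0,0],"fingers": -1}
    - {"slide": [0,-0.15,0],"delta_rot": [0,0,0],"fingers": -1}
    - {"slide": [0,0,0],"delta_rot": [0,0,0],"fingers": -1}

```text
time_s: 17.42
tcp_pos: [0.5033, 0.0419, 0.1085]
eef_rot: [180.0, -0.0, 6.1]
contact_force: [0.2, -0.7, -2.4]
gripper_width: 0.019
gripper_force: 60.0
```

Run:
```python
from gold import *
s=r.get_state();print(wv(s['tcp_pos']),s['contact_force'],s['eef_rot'])
c=snap('scene','s7');print('m-y',edge(c,[-.03],[.065],-.085,-.04),'m+y',edge(c,[-.0345],[.05,.06],.046,.11),'p-y',edge(c,[.0255],[.05,.06],-.11,-.046))
c=snap('side','d7');print('side m-y',edge(c,[-.03],[.042],-.09,-.03),'p-y',edge(c,[.03],[.042],-.11,-.046))
p=s['tcp_pos'];plan([(p[0],p[1],.15),(.526,.255,.15),(.526,.255,.08)],None,[1,5,2])
```

```text
(np.float64(-0.029455439371690824), np.float64(0.10778076381028015)) [ 0.18221098 -0.6584073  -2.41673421] [ 1.79976101e+02 -8.72146319e-03  6.11605031e+00]
m-y (array([-67. , -43.5]), np.float32(163.0)) m+y (array([55.5, 64. ]), np.float32(99.0)) p-y (array([-67.5]), np.float32(95.0))
side m-y (array([-64.5]), np.float32(125.0)) p-y (array([-66.]), np.float32(78.0))
[0.002, -0.005, -0.278] 0 mm 42
[0.06, -0.279, -0.0] 0 mm 43
[0.06, -0.279, -0.0] 0 mm 43
[0.06, -0.28, -0.0] 0 mm 43
[0.06, -0.279, -0.0] 0 mm 43
[0.061, -0.28, -0.0] 0 mm 43
[-0.0, 0.0, 0.233] 0 mm 35
[-0.0, 0.0, 0.233] 0 mm 35
[0.52601348 0.25501304 0.08002578] [1.79974951e+02 1.64234103e-02 6.07883520e+00]
```

play_rows:
  rows:
    - {"slide": [0.002,-0.005,-0.278],"delta_rot": [0,0,0],"fingers": -1}
    - {"slide": [0.06,-0.279,0],"delta_rot": [0,0,0],"fingers": -1}
    - {"slide": [0.06,-0.279,0],"delta_rot": [0,0,0],"fingers": -1}
    - {"slide": [0.06,-0.279,0],"delta_rot": [0,0,0],"fingers": -1}
    - {"slide": [0.06,-0.279,0],"delta_rot": [0,0,0],"fingers": -1}
    - {"slide": [0.06,-0.279,0],"delta_rot": [0,0,0],"fingers": -1}
    - {"slide": [0,0,0.2],"delta_rot": [0,0,0],"fingers": -1}
    - {"slide": [0,0,0.2],"delta_rot": [0,0,0],"fingers": -1}

```text
time_s: 18.52
tcp_pos: [0.5263, 0.2549, 0.0892]
eef_rot: [180.0, -0.0, 6.1]
contact_force: [-0.1, 0.1, -2.9]
gripper_width: 0.0188
gripper_force: 60.0
```

play_rows:
  rows:
    - {"slide": [0,0,0],"delta_rot": [0,0,0],"fingers": -1}
    - {"slide": [0,0,0],"delta_rot": [0,0,0],"fingers": -1}

```text
time_s: 18.77
tcp_pos: [0.527, 0.2546, 0.091]
eef_rot: [180.0, -0.1, 6.0]
contact_force: [-0.5, -0.1, -1.9]
gripper_width: 0.0195
gripper_force: 60.0
```

play_rows:
  rows:
    - {"slide": [0,0,0.06],"delta_rot": [0,0,0],"fingers": -1}
    - {"slide": [0,0,0.05],"delta_rot": [0,0,0],"fingers": -1}
    - {"slide": [0,0,0.03],"delta_rot": [0,0,0],"fingers": -1}
    - {"slide": [0,0,0.01],"delta_rot": [0,0,0],"fingers": -1}
    - {"slide": [0,0,0],"delta_rot": [0,0,0],"fingers": -1}

```text
time_s: 19.4
tcp_pos: [0.5263, 0.2548, 0.0676]
eef_rot: [-180.0, -0.0, 6.0]
contact_force: [0.3, -0.1, -1.9]
gripper_width: 0.0192
gripper_force: 60.0
```

play_rows:
  rows:
    - {"slide": [0,0,0.006],"delta_rot": [0,0,0],"fingers": -1}
    - {"slide": [0,0,0],"delta_rot": [0,0,0],"fingers": -1}

```text
time_s: 19.65
tcp_pos: [0.5265, 0.2549, 0.0673]
eef_rot: [-180.0, -0.0, 6.0]
contact_force: [-0.7, -0.8, 3.6]
gripper_width: 0.019
gripper_force: 60.0
```

The foot is down on the disc (+3.6 N). I'll release and rise straight up.

play_rows:
  rows:
    - {"slide": [0,0,0],"delta_rot": [0,0,0],"fingers": -0.4}
    - {"slide": [0,0,0],"delta_rot": [0,0,0],"fingers": 0}
    - {"slide": [0,0,0],"delta_rot": [0,0,0],"fingers": 0.2}
    - {"slide": [0,0,0],"delta_rot": [0,0,0],"fingers": 0.2}
    - {"slide": [0,0,-0.15],"delta_rot": [0,0,0],"fingers": 0.2}
    - {"slide": [0,0,-0.3],"delta_rot": [0,0,0],"fingers": 0.2}
    - {"slide": [0,0,-0.3],"delta_rot": [0,0,0],"fingers": 0.2}
    - {"slide": [0,0,-0.3],"delta_rot": [0,0,0],"fingers": 0.2}

```text
time_s: 20.65
tcp_pos: [0.526, 0.2546, 0.2256]
eef_rot: [-180.0, -0.0, 6.0]
contact_force: [-0.7, 0.2, 0.5]
gripper_width: 0.0528
gripper_force: 0.0
```

play_rows:
  rows:
    - {"slide": [-0.3,0,0],"delta_rot": [0,0,0],"fingers": 0.2}
    - {"slide": [-0.3,0,0],"delta_rot": [0,0,0],"fingers": 0.2}
    - {"slide": [0,0,0],"delta_rot": [0,0,0],"fingers": 0.2}
    - {"slide": [0,0,0],"delta_rot": [0,0,0],"fingers": 0.2}

```text
time_s: 21.15
tcp_pos: [0.4369, 0.2456, 0.2246]
eef_rot: [-180.0, -0.1, 6.1]
contact_force: [0.7, -0.4, 1.0]
gripper_width: 0.0525
gripper_force: 0.0
```

Run:
```python
from h import *
c=snap('scene','s9');a=c['image'][140:320,190:510];cv2.imwrite('pics/fin.png',cv2.resize(a,(800,450),interpolation=2))
```

```text
(no output)
```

View pics/fin.png

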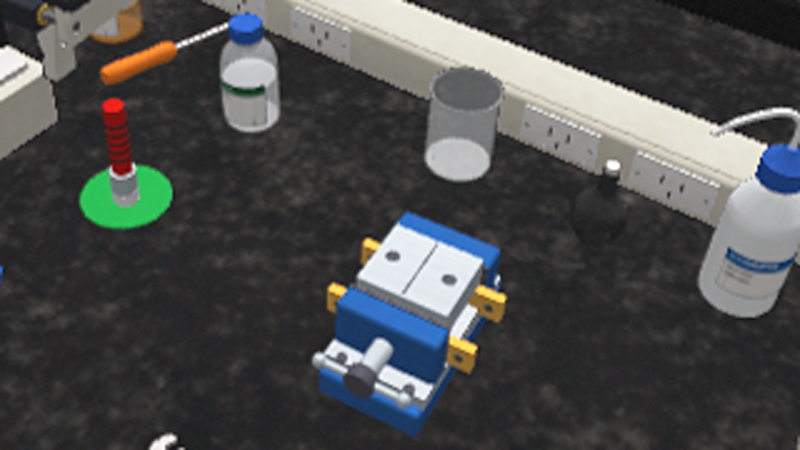

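The final view shows the bar upright on its disc at (123,185), the block seated and the parallels even at both ends. The bystanders haven't moved.

```bash
python3 -c "from plant import r; print(r.close_job())"
```

```text
the job is handed in; nothing more can be done
None
```

The job is handed in at about 21 s: both parallels are centred to within about 1 mm, the block is seated with about 30 N, the −x parallel held against a push of about 5.5 N, and the bar stands upright on its green disc with the bystanders untouched.

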